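# Change over the seasoning shaker

### The arm

A 6-joint arm with a two-finger parallel gripper is mounted at the origin on the work surface. World frame = base frame: x ahead of the robot, y to its left, z up, the work surface at z = 0. Lengths are in mm, angles in rad, forces in N, time in s.
With the tool pointing down it reaches from about 275 to 750 mm from the base axis. Payload 10.2 kg.
Tool frame: the origin (TCP) lies midway between the tips of the shut fingers; the grasp point (between the pads) lies 19 mm behind it; z points along the fingers, y is the line along which they close (so a half turn about z gives the same grasp; the last joint's range is limited). The gripper opens to 85 mm and grips with 20 to 120 N. Pads are 22 mm wide; open, the fingers measure 114 mm over their backs; the gripper's body (76 mm by 85 mm) begins 54 mm behind the grasp point. The pads swing forward as they close: fully open they stand 13 mm farther back than shut.
Start: joints at [0.942, 0.313, 1.498, -0, 1.331, -0.223], TCP at [207.259, 482.364, 231.294] pointing down, gripper open.
Joint ranges: [-2.94, 2.94], [-0.97, 2.17], [0.19, 2.56], [-1.23, 4.37], [0.02, 3.11], [-2.88, 2.88]. Speed limits (rad/s): [2.39, 2.39, 3.01, 3.14, 3.14, 3.14].

### API

Orientations are given as a unit quaternion [w, x, y, z].
In Python, from rig import ctrl gives the robot as it stands.
- The arm moves only by the tool arm_command, never from a script. Its argument "increments" is a list of rows, each an object with "dr": the turn, a rotation vector about the tool's x, y, z in units of pi/4 rad (1.0 is pi/4 rad), a list of three; "offset": the shift along the tool's x, y, z in units of 120 mm (1.0 is 120 mm), a list of three; "hand": the opening, from -1 (shut) to 1 (fully open). A call has 1 to 8 rows; each row shifts and turns the commanded pose from where the row before left it, along the tool's axes as they then stand; what a row does not reach is not made up. A row lasts 1/10 s, in which the tool goes at most 50 mm and 8.59 degrees, less where a joint would pass 70% of its speed; a pose out of reach is approached as far as the arm can. A call with a number of a shift or a turn outside -1 to 1 is refused whole. A call with a gripper value outside its range is refused whole. The fingers move at their own pace and stop on an object; "grip_force" is the grip in N (left out, the last holds). Time passes only in rows, so rows that do not move let the fingers close. It gives the time, the measured TCP pose, the force, the opening and the grip force at its end, in the units of the state.
- ctrl.sense(): the state, without advancing time (a new reading comes with each control period).
- ctrl.capture(name): name is "scene" or "top" or "wrist"; returns the picture (420x560x3 uint8, red, green, blue); there is no depth.
- ctrl.camera_info(name): a dict with "K" (3x3 intrinsics, pixels), "dist" ([k1, k2, p1, p2, k3] as OpenCV has them; the pictures are not rectified), "R" (3x3) and "t" (3): a world point X has camera coordinates R X + t. Camera axes: x right, y down, z forward; pixel columns grow to the right and rows downward; lengths in mm; the calibration is good to about 2 mm. A picture is of the moment at which its call begins: read the wrist's pose just before it. camera_info takes no time and is no camera call; for the wrist camera it gives the pose at the moment of the call.
- ctrl.finish_job(): hands the job in; it is judged then, once.
The state is a dict: "time_s": time; "joints": joint angles; "dq": joint speeds; "tau": joint torques, N m; "eef_pos": TCP position; "ee_rot": TCP orientation; "force": force on the tool from outside, world axes, zero at the start; "wrist_torque": the same for the moment, N m; "grip_width": opening from 0.0 (shut) to 1.0 (fully open); "grip_force": force on a finger pad.
Only numpy, scipy, OpenCV 4.12 (cv2) and the standard library are available. Lean on these libraries where they do the work, as an engineer would, in place of code of your own. Each camera call takes 0.05 s, during which the arm holds its last target. There are 200 camera calls.

### The job

Change over the seasoning at the stall: first take the yellow-lidded shaker off the drip tray and put it away, lid up and fully down, in the yellow-tagged empty bay of the sloped rack. Then take the orange-lidded shaker out of its bay and stand it upright in the drip tray. Leave the green-lidded shaker and everything else on the counter where they are.

Things in the scene. Friction and masses are not known exactly. Their poses are not given: they have to be found in the camera images.
- shaker_yellow: round seasoning shaker, 48 mm diameter, 130 mm tall, about 0.17 kg; yellow lid (top 32 mm), light brown body; starts upright in the drip tray. Origin at the centre of its base, z along its axis towards the lid
- shaker_orange: round seasoning shaker, 48 mm diameter, 130 mm tall, about 0.17 kg; orange lid (top 32 mm), red-brown body; starts in a bay of the rack, leaning 30 degrees like the bay. Origin at the centre of its base, z along its axis towards the lid
- shaker_green: round seasoning shaker, 48 mm diameter, 130 mm tall, about 0.17 kg; green lid and green body; stays in its bay of the rack, leaning 30 degrees; leave it alone. Origin at the centre of its base, z along its axis towards the lid
- rack: fixed white rack, three bays along its y (-96, 0, 96 mm), 90 mm wide inside, leaning 30 degrees with mouths towards the robot (-x). Origin on the counter; z up. A shaker's base centre rests at rack x = 0, z = 34 mm. Heights along the bay from its floor: robot-side wall, on which the shaker lies, 80 mm; dividers 62; far lip 45, 14 mm clear of the shaker
- yellow_bay: yellow tag over the far lip of the empty bay (any of the three) where the yellow shaker belongs. Origin: where the centre of the shaker's base comes to rest on the bay floor; z along the bay out of its mouth (30 degrees from vertical, leaning towards the robot); y across the bay; x from robot-side wall to far lip
- tray: fixed square dark steel drip tray, 130 x 130 mm, rim 14 mm high and 5 mm thick, floor 5 mm thick; origin under its centre, on the counter
- jar_red: red-capped spice jar, 66 mm diameter, 85 mm tall, standing; origin at its base; leave it alone
- sauce: red sauce bottle, 56 mm diameter, 180 mm tall, standing; origin at its base; leave it alone
- bowl: aluminium bowl, 124 mm diameter, 50 mm tall; origin at its base; leave it alone
- mug: blue mug, 80 mm diameter, 90 mm tall; origin at its base; leave it alone
- spatula: spatula lying flat, 260 mm long along its x; origin at its middle, underneath; leave it alone
- jar_white: amber jar with white cap, 72 mm diameter, 80 mm tall; origin at its base; leave it alone
Mind the look-alikes: they are no part of the job. Leave any blue or purple look-alike of the shaker_orange alone. What is shaped like the shaker_yellow but blue is not meant.

How it is judged (in metres and radians):
On the way, in this order (a step that is already met when the one before it is completed fails the run):
1. the yellow shaker is put away: released and at rest, fully down in the yellow-tagged bay (z of shaker_yellow in the frame of yellow_bay between -0.008 and 0.01 m and y of shaker_yellow in the frame of yellow_bay between -0.03 and 0.03 m and x of shaker_yellow in the frame of yellow_bay between -0.015 and 0.02 m and angle between the z axis of shaker_yellow and the z axis of yellow_bay, either way round below 0.2 rad and angle between shaker_yellow's own z axis and vertical below 0.8 rad and contact force between shaker_yellow and the fingers below 0.1 N and linear speed of shaker_yellow below 0.03 m/s and angular speed of shaker_yellow below 0.3 rad/s), for 0.2 s.
2. the orange shaker stands upright in the drip tray, released (angle between shaker_orange's own z axis and vertical below 0.08 rad and z of shaker_orange in the frame of tray between 0 and 0.01 m and x of shaker_orange in the frame of tray between -0.042 and 0.042 m and y of shaker_orange in the frame of tray between -0.042 and 0.042 m and contact force between shaker_orange and the fingers below 0.1 N and linear speed of shaker_orange below 0.03 m/s and angular speed of shaker_orange below 0.3 rad/s), for 0.2 s.
At the end, for the whole second after the job is handed in: Yellow shaker released and at rest in the yellow-tagged bay, lid up, base on its floor (within 10 mm), within 30 mm across and 0.2 rad of the bay's direction; orange shaker released, at rest and upright (0.08 rad) on the drip tray's floor, inside its rim (all of step 1 and all of step 2); the robot touches nothing.
It fails at once if the green shaker is moved more than 25 mm (distance of shaker_green from where it was at the start of the episode above 0.025 m).
It fails at once if a bystander on the counter is moved more than 30 mm (distance of any of jar_red, sauce, bowl, mug, spatula, jar_white from where it was at the start of the episode above 0.03 m).
It also fails if it takes over 66 s, if anything falls off the work surface, if the arm or the gripper's body presses on something with over 40 N, if the wrist force passes 120 N, or if a joint passes its speed limit or range.

## Working session

There is one attempt and no reset: what is moved stays moved. The work goes in short steps, Python scripts to look and compute and a tool call to move; the robot and the scene stay as the last step left them, time stands still between calls to the robot, and variables do not carry over. Pictures are saved under pics/ and viewed, at most 10 in all, crops included, and the job is handed in when it is done.

Besides the shell and the picture viewer there is one more tool, called after "Emit:" in YAML: its name, and indented under it one key for each argument. arm_command: Moves the arm, as the interface text tells. Shifts and turns lie within -1 to 1; 1 stands for 120 mm of shift or pi/4 rad of turn. Its arguments: {"type":"object","properties":{"increments":{"type":"array"},"grip_force":{"type":"number"}},"required":["increments"]}

```bash
ls; mkdir -p pics
python3 - <<'E'
from rig import ctrl
import cv2,numpy as np
a=[]
for n in ["scene","top"]:
    im=ctrl.capture(n); np.save(f"pics/{n}.npy",im); cv2.imwrite(f"pics/{n}0.png",im[:,:,::-1]); c=ctrl.camera_info(n)
    print(n,np.round(c["K"],1).tolist(),c["dist"],np.round(c["R"],3).tolist(),np.round(c["t"],1).tolist())
print(ctrl.sense())
E
```

```text
pics
scene [[400.1, 0.0, 280.7], [0.0, 400.1, 204.3], [0.0, 0.0, 1.0]] [0.00043582 0.         0.         0.         0.        ] [[-0.399, 0.917, -0.017], [0.538, 0.219, -0.814], [-0.742, -0.334, -0.581]] [242.7, -269.1, 1542.4]
top [[432.0, 0.0, 290.5], [0.0, 432.0, 205.2], [0.0, 0.0, 1.0]] [0.00694241 0.         0.         0.         0.        ] [[0.023, -1.0, 0.018], [-0.995, -0.025, -0.096], [0.096, -0.016, -0.995]] [-30.1, 562.5, 1308.6]
{'time_s': 0.1, 'joints': array([ 9.41576369e-01,  3.13385818e-01,  1.49833462e+00,  8.59696963e-06,
        1.33099194e+00, -2.23417693e-01]), 'dq': array([-0.00219258, -0.00099526, -0.00159972, -0.00109271,  0.00016767,
       -0.00047773]), 'tau': array([ 1.97378256e-03, -4.12893498e+01, -2.60142589e+01, -2.61746591e-04,
        2.99260748e-03,  5.42622263e-05]), 'eef_pos': array([207.13329673, 482.17465698, 230.80648233]), 'ee_rot': array([-2.35316369e-04,  2.01512764e-01,  9.79485729e-01, -5.08024508e-04]), 'force': array([ 0.26843574, -0.26743297, -0.01275668]), 'wrist_torque': array([-0.01437239,  0.03173354,  0.0239144 ]), 'grip_force': 0.0, 'grip_width': 0.998610501318537}
```

View pics/scene0.png

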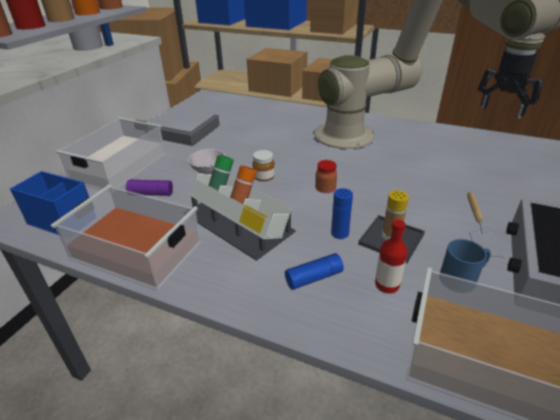

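View pics/top0.png

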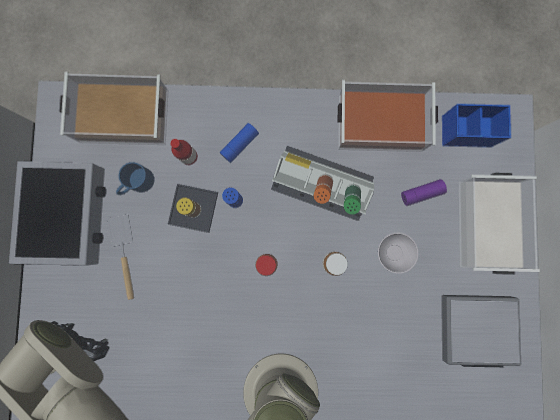

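Scene view: the yellow-lidded shaker is in the tray at (396,205) and the rack is around (245,215), with green (220,170), orange (243,182) and a yellow tag (252,220).
Top view: candidates are yellow lid (186,207) on the dark tray, blue standing (232,197), blue lying (239,142), purple lying (424,192), orange in the rack (323,190) and green (352,200). The yellow lid in the tray and the orange lid in the rack fit the description, and the tag at (297,160) marks the leftmost bay. I'll confirm in one crop.

```bash
cat > h.py <<'E'
import cv2,numpy as np
from rig import ctrl
from scipy.spatial.transform import Rotation as Ro
def ray(n,p,c=None):
    c=c or ctrl.camera_info(n); q=cv2.undistortPoints(np.array([[p]],float),np.array(c["K"]),np.array(c["dist"]))[0,0]
    R=np.array(c["R"]);t=np.array(c["t"]); d=R.T@[q[0],q[1],1]; return -R.T@t,d/np.linalg.norm(d)
def plane(n,p,z,c=None):
    o,d=ray(n,p,c); return o+d*(z-o[2])/d[2]
def tri(a,b):
    A=np.zeros((3,3));B=np.zeros(3)
    for o,d in(a,b):
        P=np.eye(3)-np.outer(d,d);A+=P;B+=P@o
    X=np.linalg.solve(A,B); return X,[np.linalg.norm(np.cross(X-o,d)) for o,d in(a,b)]
def blob(im,lo,hi,box):
    x0,y0,x1,y1=box; h=cv2.cvtColor(im,cv2.COLOR_RGB2HSV)[y0:y1,x0:x1]
    m=cv2.inRange(h,np.array(lo),np.array(hi)); n,l,s,c=cv2.connectedComponentsWithStats(m)
    if n<2:return None
    k=1+np.argmax(s[1:,4]); return c[k]+[x0,y0],s[k].tolist()
def px(n,X):
    c=ctrl.camera_info(n); return cv2.projectPoints(np.array(X,float).reshape(-1,1,3),cv2.Rodrigues(np.array(c["R"]))[0],np.array(c["t"]),np.array(c["K"]),np.array(c["dist"]))[0][:,0]
E
python3 - <<'E'
from h import *
S=np.load("pics/scene.npy");T=np.load("pics/top.npy")
for nm,lo,hi,bs,bt in [("yel",(20,140,90),(32,255,255),(380,180,415,215),(172,192,204,222)),
 ("org",(4,180,130),(16,255,255),(225,160,262,205),(308,170,338,210)),
 ("grn",(50,100,30),(85,255,255),(205,150,235,192),(338,182,366,218)),
 ("tag",(20,140,90),(34,255,255),(235,200,272,235),(280,150,315,170))]:
    a,b=blob(S,lo,hi,bs),blob(T,lo,hi,bt); print(nm,a,b)
    if a and b:
        X,e=tri(ray("scene",a[0]),ray("top",b[0])); print("  ",X.round(1),np.round(e,1))
cv2.imwrite("pics/crop.png",cv2.resize(T[130:240,155:390,::-1],None,fx=3.4,fy=3.4,interpolation=cv2.INTER_CUBIC))
E
```

```text
yel (array([398.59722222, 199.89583333]), [9, 11, 19, 20, 288]) (array([182.53846154, 204.03076923]), [5, 6, 14, 16, 65])
   [550.  290.2 124.3] [2.6 2.6]
org (array([247.04371585, 173.68852459]), [14, 7, 17, 15, 183]) None
grn (array([223.66839378, 162.63212435]), [10, 5, 18, 16, 193]) (array([351.35648148, 204.60648148]), [6, 13, 17, 19, 216])
   [ 559.8 -190.3  130.6] [1.4 1.4]
tag (array([251.95303867, 219.0801105 ]), [5, 6, 26, 27, 362]) (array([303.2, 165. ]), [22, 14, 4, 3, 5])
   [682.3 -49.3  61.2] [3. 3.]
```

View pics/crop.png

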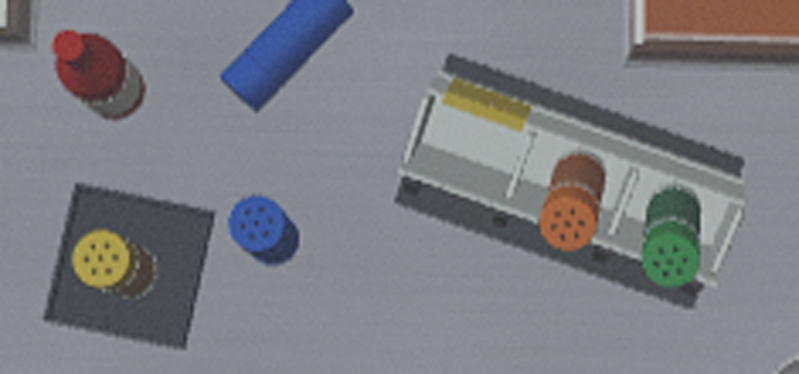

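The crop confirms the yellow lid at full-frame (184.7,206.5) in the tray, the orange lid at (322.5,195), and the yellow tag over the leftmost bay (crop (485,105)). That bay is empty.

Run:
```python
from h import *
f=lambda x,y:(155+(x+.5)/3.4-.5,130+(y+.5)/3.4-.5)
P=lambda x,y,z:plane("top",f(x,y),z)
print("yel top",P(101,260,135).round(1))
C=[P(*c,14) for c in[(78,185),(214,211),(185,347),(45,320)]]
print("tray",np.mean(C,0).round(1),[round(np.linalg.norm(C[i]-C[i-1]),1) for i in range(4)])
e=C[1]-C[0]; print("tray yaw",np.degrees(np.arctan2(e[1],e[0])))
for z in [92]:
  L=[P(*c,z) for c in[(443,75),(743,185),(405,172),(718,283)]]
  for a,b in((0,1),(2,3)):
    d=L[a]-L[b]; print("rack y dir deg",np.degrees(np.arctan2(d[1],d[0])),np.linalg.norm(d))
  for s in(((432,97),(405,172)),((533,130),(510,197)),((635,170),(612,235)),((742,205),(712,270))):
    print("div",[P(*c,z)[:2].round(1).tolist() for c in s])
  d=(L[0]-L[1])+(L[2]-L[3]); y=d/np.linalg.norm(d); x=np.array([y[1],-y[0],0])
  print("yaw",np.degrees(np.arctan2(x[1],x[0])))
  print("x lines",[round(float(p@x),1) for p in L]); 
  for s in(((432,97),(405,172)),((533,130),(510,197)),((635,170),(612,235)),((742,205),(712,270))): print([round(float(P(*c,z)@y),1) for c in s])
  for n,c in(("org",(569,221)),("grn",(671,254))):
    p=P(*c,146.6); print(n,p.round(1),"x,y",round(p@x,1),round(p@y,1),"-> rack x0",round(p@x+65,1))
  print(x,y)
tag=[P(*c,106) for c in((447,90),(525,120))]; print(tag)
```

```text
yel top [542.7 285.  135. ]
tray [549.1 285.6  14. ] [np.float64(126.9), np.float64(127.0), np.float64(127.1), np.float64(129.6)]
tray yaw -99.46244067741877
rack y dir deg 71.07264631534247 278.9667743204506
rack y dir deg 71.7560350073873 287.9830143276554
div [[696.6, 13.6], [629.8, 35.5]]
div [[669.7, -75.2], [610.2, -56.3]]
div [[636.7, -164.9], [579.2, -145.5]]
div [[608.3, -258.6], [550.8, -232.8]]
yaw -18.580225286432782
x lines [677.6, 675.9, 585.6, 587.3]
[234.9, 234.3]
[142.1, 141.0]
[46.6, 46.6]
[-51.3, -45.1]
org [ 583.7 -103.1  146.6] x,y 586.1 88.3 -> rack x0 651.1
grn [ 558.3 -188.3  146.6] x,y 589.2 -0.6 -> rack x0 654.2
[ 0.94787844 -0.31863218  0.        ] [0.31863218 0.94787844 0.        ]
[array([700.14712   ,   0.72291848, 106.        ]), array([675.63300725, -67.26999827, 106.        ])]
```

```bash
cat >> h.py <<'E'
YR=np.array([.3186,.9479,0]);XR=np.array([.9479,-.3186,0]);Z=np.array([0,0,1.])
def tool(tilt):  # tool y along rack y, leaning tilt deg towards robot
    a=np.radians(tilt); z=np.sin(a)*XR-np.cos(a)*Z; return np.c_[np.cross(YR,z),YR,z]
BAY=654*XR+188*YR+34*Z; ZB=-.5*XR+np.sqrt(.75)*Z
def go(p,tilt):
    s=ctrl.sense(); R=Ro.from_quat(np.roll(s["ee_rot"],-1)).as_matrix(); G=tool(tilt)
    print("t",round(s["time_s"],1),"pos",s["eef_pos"].round(1),"grip",round(s["grip_width"],3),"joints",s["joints"].round(2))
    print("off units now",(R.T@(np.array(p)-s["eef_pos"])/120).round(3),"goal-axes",(G.T@(np.array(p)-s["eef_pos"])/120).round(3),"dr",(Ro.from_matrix(R.T@G).as_rotvec()/(np.pi/4)).round(3))
E
python3 -c "
from h import *
go([544.5,285.5,231],0)
print(BAY)"
```

```text
t 0.1 pos [207.1 482.2 230.8] grip 0.999 joints [ 0.94  0.31  1.5   0.    1.33 -0.22]
off units now [-3.23e+00 -3.96e-01 -2.00e-03] goal-axes [-3.187e+00 -6.580e-01 -2.000e-03] dr [-0.001 -0.    -0.104]
[679.8234 -30.1592  34.    ]
```

Emit:
arm_command:
  increments:
    - {"offset":[0,0,0],"dr":[0,0,-0.104],"hand":1}
    - {"offset":[-0.32,-0.066,0],"dr":[0,0,0],"hand":1}
    - {"offset":[-0.32,-0.066,0],"dr":[0,0,0],"hand":1}
    - {"offset":[-0.32,-0.066,0],"dr":[0,0,0],"hand":1}
    - {"offset":[-0.32,-0.066,0],"dr":[0,0,0],"hand":1}
    - {"offset":[-0.32,-0.066,0],"dr":[0,0,0],"hand":1}
    - {"offset":[-0.32,-0.066,0],"dr":[0,0,0],"hand":1}
    - {"offset":[-0.32,-0.066,0],"dr":[0,0,0],"hand":1}

```text
time_s: 0.9
eef_pos: [445.6, 343.1, 231.0]
ee_rot: [-0.0, 0.161, 0.987, -0.0]
force: [-0.3, 0.6, -0.5]
grip_width: 1.002
grip_force: 0.0
```

Emit:
arm_command:
  increments:
    - {"offset":[-0.32,-0.066,0],"dr":[0,0,0],"hand":1}
    - {"offset":[-0.32,-0.066,0],"dr":[0,0,0],"hand":1}
    - {"offset":[-0.3,-0.066,0],"dr":[0,0,0],"hand":1}
    - {"offset":[0,0,0],"dr":[0,0,0],"hand":1}
    - {"offset":[0,0,0],"dr":[0,0,0],"hand":1}

```text
time_s: 1.4
eef_pos: [543.8, 285.5, 230.6]
ee_rot: [-0.001, 0.162, 0.987, -0.0]
force: [-0.6, 0.5, -0.0]
grip_width: 1.002
grip_force: 0.0
```

```bash
python3 -c "
from h import *
go([544.5,285.5,231],0)
c=ctrl.camera_info('wrist');im=ctrl.capture('wrist');cv2.imwrite('pics/w1.png',im[:,:,::-1])
print(np.round(c['R'],3),px('wrist',[[544.5,285.5,135],[544.5,285.5,5],[544.5,285.5+24,135]]))
print(blob(im,(20,120,70),(34,255,255),(0,0,560,420)))
"
```

```text
t 1.4 pos [543.8 285.5 230.6] grip 1.002 joints [ 0.29  0.51  1.2   0.    1.42 -0.95]
off units now [-0.006  0.002 -0.004] goal-axes [-0.006  0.002 -0.004] dr [-0.001 -0.002 -0.001]
[[ 0.32   0.948 -0.001]
 [ 0.908 -0.306  0.285]
 [ 0.269 -0.092 -0.959]] [[279.15709289 216.77613501]
 [278.75024343 182.47727832]
 [309.73592096 206.97026182]]
(array([277.47670025, 211.76479849]), [246, 178, 64, 67, 3176])
```

View pics/w1.png

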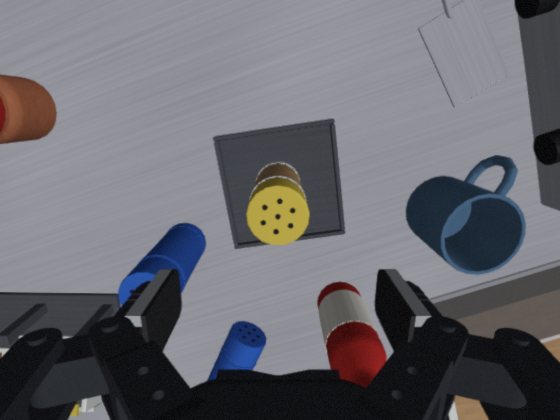

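The wrist view shows the yellow lid top at (278,214), against a predicted (279,217), so the alignment is good. Descending to grip.

Emit:
arm_command:
  increments:
    - {"offset":[0.01,0,0.3],"dr":[0,0,0],"hand":1}
    - {"offset":[0,0,0.3],"dr":[0,0,0],"hand":1}
    - {"offset":[0,0,0.3],"dr":[0,0,0],"hand":1}
    - {"offset":[0,0,0.2],"dr":[0,0,0],"hand":1}
    - {"offset":[0,0,0.13],"dr":[0,0,0],"hand":1}
    - {"offset":[0,0,0],"dr":[0,0,0],"hand":1}
    - {"offset":[0,0,0],"dr":[0,0,0],"hand":-1}
    - {"offset":[0,0,0],"dr":[0,0,0],"hand":-1}
  grip_force: 45

```text
time_s: 2.25
eef_pos: [542.9, 286.7, 85.2]
ee_rot: [0.001, 0.161, 0.987, 0.0]
force: [0.5, -0.7, 0.7]
grip_width: 0.691
grip_force: 0.0
```

Emit:
arm_command:
  increments:
    - {"offset":[0,0,0],"dr":[0,0,0],"hand":-1}
    - {"offset":[0,0,0],"dr":[0,0,0],"hand":-1}
    - {"offset":[0,0,0],"dr":[0,0,0],"hand":-1}
    - {"offset":[0,0,0],"dr":[0,0,0],"hand":-1}
    - {"offset":[0,0,0],"dr":[0,0,0],"hand":-1}
    - {"offset":[0,0,0],"dr":[0,0,0],"hand":-1}

```text
time_s: 2.85
eef_pos: [543.1, 286.3, 85.1]
ee_rot: [0.001, 0.161, 0.987, 0.0]
force: [-1.0, -0.6, 6.7]
grip_width: 0.555
grip_force: 45.9
```

Emit:
arm_command:
  increments:
    - {"offset":[0,0,-0.15],"dr":[0,0,0],"hand":-1}
    - {"offset":[0,0,-0.3],"dr":[0,0,0],"hand":-1}
    - {"offset":[0,0,-0.3],"dr":[0,0,0],"hand":-1}
    - {"offset":[0,0,-0.3],"dr":[0,0,0],"hand":-1}
    - {"offset":[0,0,-0.3],"dr":[0,0,0],"hand":-1}
    - {"offset":[0,0,0],"dr":[0,0,0],"hand":-1}

```text
time_s: 3.45
eef_pos: [544.0, 286.6, 251.3]
ee_rot: [0.004, 0.161, 0.987, 0.002]
force: [1.4, -0.6, -1.7]
grip_width: 0.551
grip_force: 46.6
```

```bash
python3 -c "
from h import *
go([589.7,0,247],0)"
```

```text
t 3.5 pos [544.  286.6 251.3] grip 0.551 joints [ 0.29  0.5   1.18  0.    1.46 -0.95]
off units now [-1.121 -2.143  0.032] goal-axes [-1.122 -2.143  0.036] dr [0.007 0.01  0.   ]
```

Emit:
arm_command:
  increments:
    - {"offset":[-0.14,-0.268,0],"dr":[0,0,0],"hand":-1}
    - {"offset":[-0.14,-0.268,0],"dr":[0,0,0],"hand":-1}
    - {"offset":[-0.14,-0.268,0],"dr":[0,0,0],"hand":-1}
    - {"offset":[-0.14,-0.268,0],"dr":[0,0,0],"hand":-1}
    - {"offset":[-0.14,-0.268,0],"dr":[0,0,0],"hand":-1}
    - {"offset":[-0.14,-0.268,0],"dr":[0,0,0],"hand":-1}
    - {"offset":[-0.14,-0.268,0],"dr":[0,0,0],"hand":-1}
    - {"offset":[-0.14,-0.268,0],"dr":[0,0,0],"hand":-1}

```text
time_s: 4.25
eef_pos: [587.9, -2.0, 245.0]
ee_rot: [-0.0, 0.161, 0.987, 0.0]
force: [0.0, 0.8, -1.0]
grip_width: 0.548
grip_force: 46.8
```

Emit:
arm_command:
  increments:
    - {"offset":[0,0,0],"dr":[0,-0.14,0],"hand":-1}
    - {"offset":[0,0,0],"dr":[0,-0.14,0],"hand":-1}
    - {"offset":[0,0,0],"dr":[0,-0.14,0],"hand":-1}
    - {"offset":[0,0,0],"dr":[0,-0.14,0],"hand":-1}
    - {"offset":[0,0,0],"dr":[0,-0.1,0],"hand":-1}
    - {"offset":[0,0,0],"dr":[0,0,0],"hand":-1}
    - {"offset":[0,0,0],"dr":[0,0,0],"hand":-1}

```text
time_s: 4.95
eef_pos: [588.0, -0.5, 245.5]
ee_rot: [0.252, 0.156, 0.954, -0.041]
force: [0.9, -0.6, -2.0]
grip_width: 0.553
grip_force: 46.9
```

Run:
```python
from h import *
go(BAY+ZB*170,30)
c=ctrl.camera_info('scene');im=ctrl.capture('scene');w=ctrl.capture('wrist')
cv2.imwrite('pics/w2.png',np.hstack([cv2.resize(im[110:270,170:350],(450,400)),cv2.resize(w,(350,400))])[:,:,::-1])
```

```text
t 5.0 pos [ 5.880e+02 -5.000e-01  2.455e+02] grip 0.553 joints [-0.17  0.21  1.68 -0.12  0.74 -1.35]
off units now [0.181 0.01  0.514] goal-axes [0.185 0.01  0.512] dr [ 0.    -0.009  0.   ]
```

View pics/w2.png

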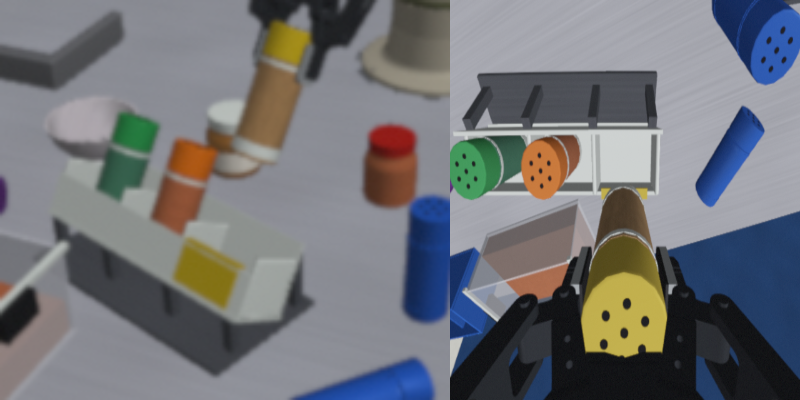

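The left half (scene) shows the held yellow shaker leaning parallel to the orange and green ones. The right half (wrist) shows its base lined up with the empty tagged bay, display x about 626 against 624. I'll check rack x using the orange and green lid tops at wrist px (152,176) and (40,177).

Run:
```python
from h import *
for p,q in(((152,176.5),(155+569/3.4,130+221/3.4)),((40,177.5),(155+671/3.4,130+254/3.4))):
    X=plane("wrist",p,146.6); Y,e=tri(ray("wrist",p),ray("top",q))
    for x in(X,Y): print((x).round(1),"rack x0",round(x@XR+65,1),"y",round(x@YR,1))
```

```text
[580.7 -96.6 146.6] rack x0 646.2 y 93.4
[ 585.  -104.   137.8] rack x0 652.7 y 87.8
[ 554.1 -177.   146.6] rack x0 646.7 y 8.7
[ 559.2 -190.9  134.9] rack x0 655.9 y -2.8
```

Emit:
arm_command:
  increments:
    - {"offset":[0.08,0.005,0.17],"dr":[0,-0.009,0],"hand":-1}
    - {"offset":[0.08,0.005,0.17],"dr":[0,0,0],"hand":-1}
    - {"offset":[0,0,0.17],"dr":[0,0,0],"hand":-1}
    - {"offset":[0,0,0.1],"dr":[0,0,0],"hand":-1}
    - {"offset":[0,0,0.1],"dr":[0,0,0],"hand":-1}
    - {"offset":[0,0,0],"dr":[0,0,0],"hand":-1}

```text
time_s: 5.65
eef_pos: [613.3, -8.0, 161.1]
ee_rot: [0.255, 0.156, 0.953, -0.042]
force: [-1.3, 0.4, -1.0]
grip_width: 0.552
grip_force: 46.9
```

```bash
python3 -c "
from h import *
go(BAY+ZB*80,30)
w=ctrl.capture('wrist');s=ctrl.capture('scene')
cv2.imwrite('pics/w3.png',np.hstack([cv2.resize(s[110:270,190:350],(400,400),interpolation=2),w[90:330,160:400].repeat(1,0) if 0 else cv2.resize(w[90:330,160:400],(400,400))])[:,:,::-1])"
```

```text
t 5.7 pos [613.3  -8.  161.1] grip 0.552 joints [-0.17  0.36  1.73 -0.15  0.54 -1.31]
off units now [0.024 0.002 0.543] goal-axes [0.024 0.002 0.543] dr [-0.001 -0.    -0.   ]
```

View pics/w3.png

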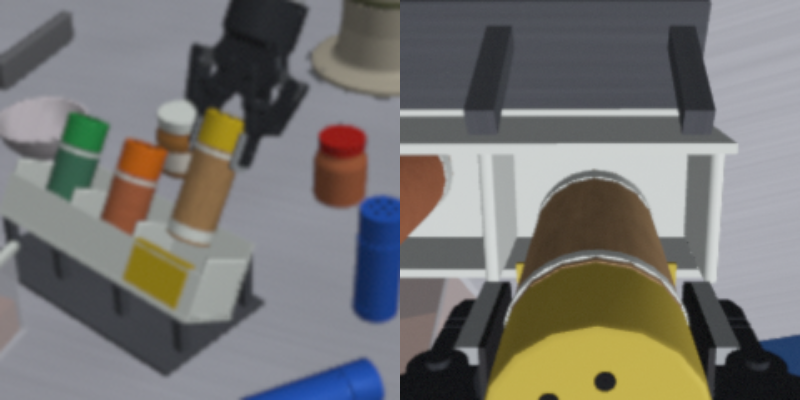

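The base (display (595,175)) is inside the bay mouth, clear of both dividers and of the robot-side wall. Sliding down.

Emit:
arm_command:
  increments:
    - {"offset":[0,0,0.1],"dr":[0,0,0],"hand":-1}
    - {"offset":[0,0,0.1],"dr":[0,0,0],"hand":-1}
    - {"offset":[0,0,0.1],"dr":[0,0,0],"hand":-1}
    - {"offset":[0,0,0.08],"dr":[0,0,0],"hand":-1}
    - {"offset":[0,0,0.06],"dr":[0,0,0],"hand":-1}
    - {"offset":[0,0,0],"dr":[0,0,0],"hand":-1}

```text
time_s: 6.35
eef_pos: [638.2, -16.2, 115.4]
ee_rot: [0.255, 0.156, 0.953, -0.042]
force: [-0.2, -0.5, -1.3]
grip_width: 0.552
grip_force: 46.9
```

Emit:
arm_command:
  increments:
    - {"offset":[0,0,0.03],"dr":[0,0,0],"hand":-1}
    - {"offset":[0,0,0.02],"dr":[0,0,0],"hand":-1}
    - {"offset":[0,0,0.01],"dr":[0,0,0],"hand":-1}
    - {"offset":[0,0,0],"dr":[0,0,0],"hand":-1}

```text
time_s: 6.75
eef_pos: [641.7, -17.3, 110.5]
ee_rot: [0.256, 0.156, 0.953, -0.042]
force: [0.4, -0.8, -1.6]
grip_width: 0.555
grip_force: 46.9
```

```bash
python3 -c "
from h import *
go(BAY+ZB*80,30); print(ctrl.sense()['force'])"
```

```text
t 6.8 pos [641.7 -17.3 110.5] grip 0.555 joints [-0.18  0.48  1.7  -0.17  0.45 -1.3 ]
off units now [ 0.028 -0.001  0.053] goal-axes [ 0.028 -0.001  0.053] dr [0.    0.003 0.   ]
[ 0.41728856 -0.83610891 -1.61781915]
```

Emit:
arm_command:
  increments:
    - {"offset":[0.005,0,0.012],"dr":[0,0,0],"hand":-1}
    - {"offset":[0.005,0,0.012],"dr":[0,0,0],"hand":-1}
    - {"offset":[0,0,0.012],"dr":[0,0,0],"hand":-1}
    - {"offset":[0,0,0],"dr":[0,0,0],"hand":-1}

```text
time_s: 7.15
eef_pos: [642.6, -17.6, 107.0]
ee_rot: [0.256, 0.156, 0.953, -0.042]
force: [-8.6, 0.4, 7.7]
grip_width: 0.551
grip_force: 48.1
```

Emit:
arm_command:
  increments:
    - {"offset":[0,0,0.01],"dr":[0,0,0],"hand":-1}
    - {"offset":[0,0,0.01],"dr":[0,0,0],"hand":-1}
    - {"offset":[0,0,0],"dr":[0,0,0],"hand":-1}

```text
time_s: 7.45
eef_pos: [643.3, -17.7, 107.3]
ee_rot: [0.257, 0.156, 0.953, -0.042]
force: [-31.3, 4.5, 33.3]
grip_width: 0.554
grip_force: 51.2
```

Floor contact is reached. Relieving the pressure and releasing.

Emit:
arm_command:
  increments:
    - {"offset":[0.005,0,-0.015],"dr":[0,0,0],"hand":-1}
    - {"offset":[0.005,0,-0.01],"dr":[0,0,0],"hand":-1}
    - {"offset":[0,0,0],"dr":[0,0,0],"hand":-1}

```text
time_s: 7.75
eef_pos: [641.4, -17.2, 106.3]
ee_rot: [0.257, 0.156, 0.953, -0.042]
force: [-5.1, 0.1, 5.1]
grip_width: 0.552
grip_force: 47.6
```

Emit:
arm_command:
  increments:
    - {"offset":[0,0,0],"dr":[0,0,0],"hand":0.6}
    - {"offset":[0,0,0],"dr":[0,0,0],"hand":0.6}
    - {"offset":[0,0,0],"dr":[0,0,0],"hand":0.6}
    - {"offset":[0,0,0],"dr":[0,0,0],"hand":0.6}
    - {"offset":[0,0,0],"dr":[0,0,0],"hand":0.6}

```text
time_s: 8.25
eef_pos: [641.5, -17.2, 105.9]
ee_rot: [0.256, 0.156, 0.953, -0.042]
force: [0.4, -0.4, 0.1]
grip_width: 0.803
grip_force: 0.0
```

Emit:
arm_command:
  increments:
    - {"offset":[0,0,-0.1],"dr":[0,0,0],"hand":0.6}
    - {"offset":[0,0,-0.2],"dr":[0,0,0],"hand":0.6}
    - {"offset":[0,0,-0.3],"dr":[0,0,0],"hand":0.6}
    - {"offset":[0,0,-0.25],"dr":[0,0,0],"hand":0.6}
    - {"offset":[0,0,0],"dr":[0,0,0],"hand":0.6}
    - {"offset":[0,0,0],"dr":[0,0,0],"hand":0.6}

```text
time_s: 8.85
eef_pos: [592.8, -0.8, 195.1]
ee_rot: [0.257, 0.156, 0.953, -0.042]
force: [0.2, 0.3, -0.5]
grip_width: 0.801
grip_force: 0.0
```

```bash
python3 -c "
from h import *
go(BAY+ZB*185,30)
c=ctrl.camera_info('wrist');w=ctrl.capture('wrist');s=ctrl.capture('scene')
np.save('pics/w4.npy',w);np.savez('pics/w4c.npz',**{k:np.array(v) for k,v in c.items() if k in('K','dist','R','t')})
cv2.imwrite('pics/w4.png',np.hstack([cv2.resize(s[120:260,190:290],(300,420),interpolation=2),w[:,0:500]])[:,:,::-1])"
```

```text
t 8.8 pos [592.8  -0.8 195.1] grip 0.801 joints [-0.16  0.27  1.75 -0.14  0.6  -1.32]
off units now [ 0.008 -0.001  0.003] goal-axes [ 0.008 -0.001  0.003] dr [0.    0.004 0.   ]
```

View pics/w4.png

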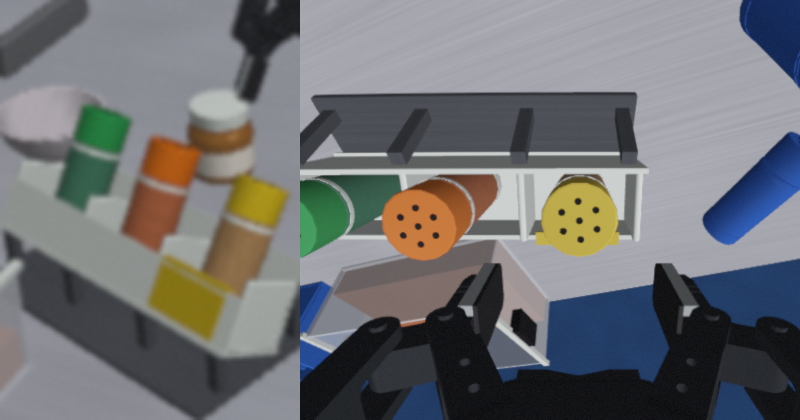

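Yellow sits in its bay just like orange: lid tops at (280,218) and (120,225) in the wrist image, with equal diameters of about 76 px. Now locating orange relative to yellow.

Run:
```python
from h import *
T=ctrl.capture("top")
c=dict(np.load("pics/w4c.npz"))
for p in((280,218),(120,225)):
    for z in(146.6,150): 
        X=plane("wrist",p,z,c); print(z,X.round(1),"x",round(X@XR+65,1),"y",round(X@YR,1))
go(BAY-97*YR+ZB*185,30)
p=ctrl.sense()["eef_pos"];print("tcp y",p@YR)
```

```text
146.6 [605.8  -4.9 146.6] x 640.8 y 188.4
150 [602.3  -3.7 150. ] x 637.1 y 188.3
146.6 [ 580.3 -101.2  146.6] x 647.3 y 89.0
150 [577.4 -97.6 150. ] x 643.4 y 91.4
t 9.0 pos [592.7  -1.  193.2] grip 0.803 joints [-0.16  0.27  1.75 -0.14  0.6  -1.32]
off units now [ 0.    -0.807 -0.01 ] goal-axes [ 0.    -0.807 -0.01 ] dr [-0.  0.  0.]
tcp y 187.8969326462222
```

Yellow looks a few mm closer to the robot than orange, so I'll press its lid lightly with shut fingers to make sure it is fully down.

Emit:
arm_command:
  increments:
    - {"offset":[0.02,0,0.1],"dr":[0,0,0],"hand":-1}
    - {"offset":[0,0,0.1],"dr":[0,0,0],"hand":-1}
    - {"offset":[0,0,0],"dr":[0,0,0],"hand":-1}
    - {"offset":[0,0,0],"dr":[0,0,0],"hand":-1}
    - {"offset":[0,0,0],"dr":[0,0,0],"hand":-1}
    - {"offset":[0,0,0],"dr":[0,0,0],"hand":-1}
    - {"offset":[0,0,0.1],"dr":[0,0,0],"hand":-1}
    - {"offset":[0,0,0],"dr":[0,0,0],"hand":-1}
  grip_force: 20

```text
time_s: 9.8
eef_pos: [608.0, -6.2, 160.4]
ee_rot: [0.255, 0.156, 0.953, -0.042]
force: [0.3, 0.4, 0.2]
grip_width: -0.005
grip_force: 0.0
```

Emit:
arm_command:
  increments:
    - {"offset":[0,0,0.04],"dr":[0,0,0],"hand":-1}
    - {"offset":[0,0,0.03],"dr":[0,0,0],"hand":-1}
    - {"offset":[0,0,0.02],"dr":[0,0,0],"hand":-1}
    - {"offset":[0,0,0],"dr":[0,0,0],"hand":-1}

```text
time_s: 10.2
eef_pos: [613.2, -7.8, 152.2]
ee_rot: [0.256, 0.156, 0.953, -0.042]
force: [-0.2, -0.0, 0.3]
grip_width: 0.0
grip_force: 0.0
```

Emit:
arm_command:
  increments:
    - {"offset":[0,0,0.015],"dr":[0,0,0],"hand":-1}
    - {"offset":[0,0,0.015],"dr":[0,0,0],"hand":-1}
    - {"offset":[0,0,0],"dr":[0,0,0],"hand":-1}

```text
time_s: 10.5
eef_pos: [615.8, -8.3, 150.7]
ee_rot: [0.258, 0.156, 0.953, -0.042]
force: [-1.8, 1.0, 4.9]
grip_width: 0.004
grip_force: 2.8
```

```bash
python3 -c "
from h import *
go(BAY+ZB*130,30)"
```

```text
t 10.5 pos [615.8  -8.3 150.7] grip 0.004 joints [-0.17  0.37  1.74 -0.16  0.51 -1.3 ]
off units now [-0.002 -0.002  0.041] goal-axes [-0.002 -0.002  0.041] dr [0.001 0.006 0.   ]
```

Emit:
arm_command:
  increments:
    - {"offset":[0,0,0.01],"dr":[0,0,0],"hand":-1}
    - {"offset":[0,0,0.01],"dr":[0,0,0],"hand":-1}
    - {"offset":[0,0,0],"dr":[0,0,0],"hand":-1}

```text
time_s: 10.8
eef_pos: [618.3, -8.7, 151.2]
ee_rot: [0.261, 0.155, 0.952, -0.042]
force: [-4.8, 1.9, 17.2]
grip_width: -0.002
grip_force: 8.9
```

```bash
python3 -c "
from h import *
go(BAY+ZB*130,30)"
```

```text
t 10.8 pos [618.3  -8.7 151.2] grip -0.002 joints [-0.17  0.38  1.74 -0.16  0.51 -1.3 ]
off units now [ 0.018 -0.006  0.034] goal-axes [ 0.018 -0.006  0.034] dr [0.002 0.013 0.   ]
```

Emit:
arm_command:
  increments:
    - {"offset":[0,0,-0.2],"dr":[0,0,0],"hand":-1}
    - {"offset":[0,0,-0.3],"dr":[0,0,0],"hand":0.6}
    - {"offset":[0,0,0],"dr":[0,0,0],"hand":0.6}
    - {"offset":[0,0,0],"dr":[0,0,0],"hand":0.6}

```text
time_s: 11.2
eef_pos: [587.6, 1.0, 199.7]
ee_rot: [0.257, 0.156, 0.953, -0.042]
force: [0.8, -0.4, 0.0]
grip_width: 0.504
grip_force: 0.0
```

Yellow is seated. Now the orange one: moving across at this height.

```bash
python3 -c "
from h import *
go(BAY-98*YR+ZB*190,30)"
```

```text
t 11.2 pos [587.6   1.  199.7] grip 0.504 joints [-0.16  0.26  1.76 -0.14  0.61 -1.31]
off units now [-0.011 -0.818  0.018] goal-axes [-0.012 -0.818  0.018] dr [0.    0.004 0.   ]
```

Emit:
arm_command:
  increments:
    - {"offset":[-0.01,-0.2,0],"dr":[0,0,0],"hand":0.6}
    - {"offset":[0,-0.2,0],"dr":[0,0,0],"hand":0.6}
    - {"offset":[0,-0.2,0],"dr":[0,0,0],"hand":0.6}
    - {"offset":[0,-0.218,0],"dr":[0,0,0],"hand":0.6}
    - {"offset":[0,0,0],"dr":[0,0,0],"hand":0.6}
    - {"offset":[0,0,0],"dr":[0,0,0],"hand":0.6}

```text
time_s: 11.8
eef_pos: [557.1, -92.8, 198.9]
ee_rot: [0.256, 0.157, 0.953, -0.042]
force: [0.1, -0.1, 0.3]
grip_width: 0.802
grip_force: 0.0
```

Run:
```python
from h import *
go(BAY-98*YR+ZB*83,30)
w=ctrl.capture('wrist');cv2.imwrite('pics/w5.png',w[:,:,::-1])
for l,h_,n in(((3,120,60),(17,255,255),'o'),((20,120,60),(34,255,255),'y')): print(n,blob(w,l,h_,(0,100,560,330)))
s=ctrl.sense();R=Ro.from_quat(np.roll(s["ee_rot"],-1)).as_matrix()
print(px("wrist",[s["eef_pos"]+R@[0,0,d] for d in(0,57)]))
```

```text
t 11.8 pos [557.1 -92.8 198.9] grip 0.802 joints [-0.39  0.19  1.84  0.06  0.59 -1.67]
off units now [-0.008  0.005  0.9  ] goal-axes [-0.008  0.004  0.9  ] dr [-0.001  0.    -0.001]
o (array([275.90412537, 220.51555658]), [239, 81, 74, 79, 4339])
y (array([420.466787 , 218.3166065]), [344, 79, 127, 76, 5540])
[[280.08940349 274.28410603]
 [279.5119101  232.86646408]]
```

View pics/w5.png

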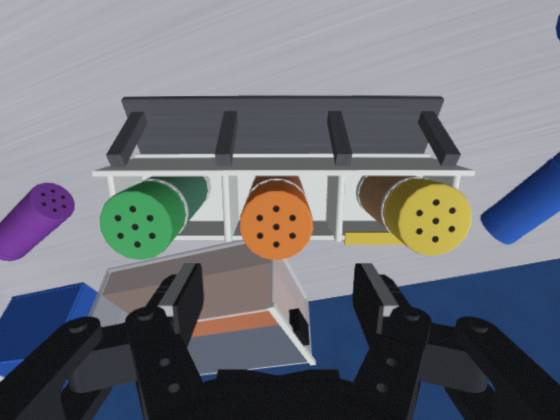

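View: orange lid top at (276,222), with the tool axis at lid height projecting to (279.5,233). I need to shift about 5.5 mm towards the robot and 2 mm in -y, then descend.

Emit:
arm_command:
  increments:
    - {"offset":[0.045,-0.015,0.1],"dr":[0,0,0],"hand":0.6}
    - {"offset":[0,0,0.2],"dr":[0,0,0],"hand":0.6}
    - {"offset":[0,0,0.2],"dr":[0,0,0],"hand":0.6}
    - {"offset":[0,0,0.2],"dr":[0,0,0],"hand":0.6}
    - {"offset":[0,0,0.15],"dr":[0,0,0],"hand":0.6}
    - {"offset":[0,0,0.04],"dr":[0,0,0],"hand":0.6}
    - {"offset":[0,0,0],"dr":[0,0,0],"hand":0.6}

```text
time_s: 12.55
eef_pos: [603.0, -109.0, 104.1]
ee_rot: [0.256, 0.155, 0.953, -0.042]
force: [-0.5, 0.5, -0.0]
grip_width: 0.8
grip_force: 0.0
```

Emit:
arm_command:
  increments:
    - {"offset":[0,0,0],"dr":[0,0,0],"hand":-1}
    - {"offset":[0,0,0],"dr":[0,0,0],"hand":-1}
    - {"offset":[0,0,0],"dr":[0,0,0],"hand":-1}
    - {"offset":[0,0,0],"dr":[0,0,0],"hand":-1}
    - {"offset":[0,0,0],"dr":[0,0,0],"hand":-1}
    - {"offset":[0,0,0],"dr":[0,0,0],"hand":-1}
  grip_force: 45

```text
time_s: 13.15
eef_pos: [603.1, -109.5, 105.9]
ee_rot: [0.257, 0.156, 0.953, -0.042]
force: [-4.8, 3.4, 6.9]
grip_width: 0.547
grip_force: 46.5
```

```bash
python3 -c "
from h import *
go(BAY-98*YR+ZB*80,30);print(ctrl.sense()['force'])"
```

```text
t 13.2 pos [ 603.1 -109.5  105.9] grip 0.547 joints [-0.38  0.43  1.8   0.08  0.39 -1.7 ]
off units now [-0.042  0.014  0.05 ] goal-axes [-0.042  0.014  0.05 ] dr [0.    0.004 0.   ]
[-4.82081869  3.37395442  6.87922212]
```

Emit:
arm_command:
  increments:
    - {"offset":[-0.01,0,-0.1],"dr":[0,0,0],"hand":-1}
    - {"offset":[-0.01,0,-0.15],"dr":[0,0,0],"hand":-1}
    - {"offset":[0,0,-0.2],"dr":[0,0,0],"hand":-1}
    - {"offset":[0,0,-0.2],"dr":[0,0,0],"hand":-1}
    - {"offset":[0,0,-0.3],"dr":[0,0,0],"hand":-1}
    - {"offset":[0,0,-0.3],"dr":[0,0,0],"hand":-1}
    - {"offset":[0,0,0],"dr":[0,0,0],"hand":-1}

```text
time_s: 13.85
eef_pos: [533.4, -86.2, 240.7]
ee_rot: [0.26, 0.155, 0.952, -0.043]
force: [-0.8, -0.3, -1.4]
grip_width: 0.554
grip_force: 47.5
```

Emit:
arm_command:
  increments:
    - {"offset":[0,0,0],"dr":[0,0.14,0],"hand":-1}
    - {"offset":[0,0,0],"dr":[0,0.14,0],"hand":-1}
    - {"offset":[0,0,0],"dr":[0,0.14,0],"hand":-1}
    - {"offset":[0,0,0],"dr":[0,0.14,0],"hand":-1}
    - {"offset":[0,0,0],"dr":[0,0.107,0],"hand":-1}
    - {"offset":[0,0,0],"dr":[0,0,0],"hand":-1}

```text
time_s: 14.45
eef_pos: [534.3, -86.9, 234.7]
ee_rot: [-0.0, 0.162, 0.987, -0.0]
force: [0.1, 0.2, -0.2]
grip_width: 0.554
grip_force: 47.4
```

```bash
python3 -c "
from h import *
go([548.5,285.5,245],0)"
```

```text
t 14.4 pos [534.3 -86.9 234.7] grip 0.554 joints [-0.38  0.35  1.44 -0.    1.35 -1.62]
off units now [ 0.878  2.979 -0.085] goal-axes [ 0.876  2.98  -0.086] dr [-0.    -0.001 -0.   ]
```

Emit:
arm_command:
  increments:
    - {"offset":[0,0,-0.16],"dr":[0,0,0],"hand":-1}
    - {"offset":[0.088,0.298,0],"dr":[0,0,0],"hand":-1}
    - {"offset":[0.088,0.298,0],"dr":[0,0,0],"hand":-1}
    - {"offset":[0.088,0.298,0],"dr":[0,0,0],"hand":-1}
    - {"offset":[0.088,0.298,0],"dr":[0,0,0],"hand":-1}
    - {"offset":[0.088,0.298,0],"dr":[0,0,0],"hand":-1}
    - {"offset":[0.088,0.298,0],"dr":[0,0,0],"hand":-1}
    - {"offset":[0.088,0.298,0],"dr":[0,0,0],"hand":-1}

```text
time_s: 15.25
eef_pos: [542.6, 175.9, 254.7]
ee_rot: [0.002, 0.161, 0.987, 0.0]
force: [-0.8, -0.7, -1.7]
grip_width: 0.552
grip_force: 47.5
```

Emit:
arm_command:
  increments:
    - {"offset":[0.088,0.298,0],"dr":[0,0,0],"hand":-1}
    - {"offset":[0.088,0.298,0],"dr":[0,0,0],"hand":-1}
    - {"offset":[0.088,0.298,0],"dr":[0,0,0],"hand":-1}
    - {"offset":[0,0,0],"dr":[0,0,0],"hand":-1}
    - {"offset":[0,0,0],"dr":[0,0,0],"hand":-1}

```text
time_s: 15.75
eef_pos: [546.9, 286.5, 254.3]
ee_rot: [0.001, 0.161, 0.987, -0.0]
force: [0.1, -0.0, -1.1]
grip_width: 0.551
grip_force: 47.4
```

Run:
```python
from h import *
go([548.5,285.5,92],0)
s=ctrl.capture('scene');w=ctrl.capture('wrist')
cv2.imwrite('pics/w6.png',np.hstack([cv2.resize(s[60:280,300:480],(350,428),interpolation=2),cv2.resize(w,(450,428))])[:,:,::-1])
```

```text
t 15.8 pos [546.9 286.5 254.3] grip 0.551 joints [ 0.29  0.51  1.15 -0.    1.48 -0.95]
off units now [-0.012 -0.004  1.353] goal-axes [-0.015 -0.004  1.353] dr [0.    0.003 0.002]
```

View pics/w6.png

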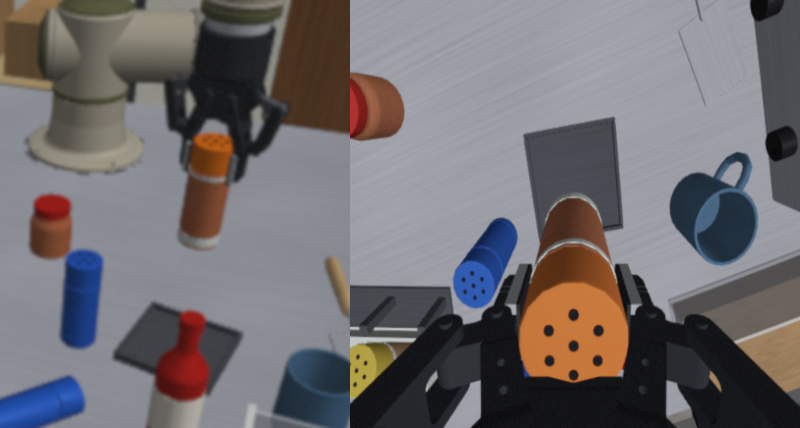

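Orange hangs straight over the tray (scene crop (205,190), base over the tray in the wrist view). Lowering.

Emit:
arm_command:
  increments:
    - {"offset":[-0.01,0,0.3],"dr":[0,0,0],"hand":-1}
    - {"offset":[0,0,0.3],"dr":[0,0,0],"hand":-1}
    - {"offset":[0,0,0.3],"dr":[0,0,0],"hand":-1}
    - {"offset":[0,0,0.2],"dr":[0,0,0],"hand":-1}
    - {"offset":[0,0,0.15],"dr":[0,0,0],"hand":-1}
    - {"offset":[0,0,0.06],"dr":[0,0,0],"hand":-1}
    - {"offset":[0,0,0],"dr":[0,0,0],"hand":-1}

```text
time_s: 16.55
eef_pos: [548.7, 284.9, 97.2]
ee_rot: [0.0, 0.162, 0.987, -0.0]
force: [0.0, -0.6, 0.0]
grip_width: 0.555
grip_force: 47.4
```

Emit:
arm_command:
  increments:
    - {"offset":[0,0,0.02],"dr":[0,0,0],"hand":-1}
    - {"offset":[0,0,0.02],"dr":[0,0,0],"hand":-1}
    - {"offset":[0,0,0],"dr":[0,0,0],"hand":-1}

```text
time_s: 16.85
eef_pos: [548.9, 285.7, 93.1]
ee_rot: [0.001, 0.161, 0.987, -0.0]
force: [-0.4, 0.1, -0.8]
grip_width: 0.552
grip_force: 47.4
```

Emit:
arm_command:
  increments:
    - {"offset":[0,0,0.015],"dr":[0,0,0],"hand":-1}
    - {"offset":[0,0,0.015],"dr":[0,0,0],"hand":-1}
    - {"offset":[0,0,0],"dr":[0,0,0],"hand":-1}

```text
time_s: 17.15
eef_pos: [548.7, 285.7, 89.0]
ee_rot: [0.001, 0.161, 0.987, -0.0]
force: [-0.5, -0.7, -1.4]
grip_width: 0.553
grip_force: 47.4
```

Emit:
arm_command:
  increments:
    - {"offset":[0,0,0.012],"dr":[0,0,0],"hand":-1}
    - {"offset":[0,0,0.012],"dr":[0,0,0],"hand":-1}
    - {"offset":[0,0,0],"dr":[0,0,0],"hand":-1}

```text
time_s: 17.45
eef_pos: [549.2, 285.7, 88.3]
ee_rot: [0.002, 0.161, 0.987, 0.0]
force: [-4.8, -1.7, 12.8]
grip_width: 0.555
grip_force: 48.9
```

Contact is made. Opening with a small back-off, then rising.

Emit:
arm_command:
  increments:
    - {"offset":[0,0,-0.01],"dr":[0,0,0],"hand":-1}
    - {"offset":[0,0,0],"dr":[0,0,0],"hand":0.1}
    - {"offset":[0,0,0],"dr":[0,0,0],"hand":0.3}
    - {"offset":[0,0,0],"dr":[0,0,0],"hand":0.6}
    - {"offset":[0,0,0],"dr":[0,0,0],"hand":0.8}
    - {"offset":[0,0,0],"dr":[0,0,0],"hand":0.8}
    - {"offset":[0,0,0],"dr":[0,0,0],"hand":0.8}

```text
time_s: 18.15
eef_pos: [548.8, 285.7, 87.4]
ee_rot: [0.001, 0.161, 0.987, -0.0]
force: [0.3, 1.2, 0.1]
grip_width: 0.904
grip_force: 0.0
```

Emit:
arm_command:
  increments:
    - {"offset":[0,0,-0.1],"dr":[0,0,0],"hand":0.8}
    - {"offset":[0,0,-0.2],"dr":[0,0,0],"hand":0.8}
    - {"offset":[0,0,-0.3],"dr":[0,0,0],"hand":0.8}
    - {"offset":[0,0,-0.3],"dr":[0,0,0],"hand":0.8}
    - {"offset":[0,0,-0.3],"dr":[0,0,0],"hand":0.8}
    - {"offset":[0,0,0],"dr":[0,0,0],"hand":0.8}
    - {"offset":[0,0,0],"dr":[0,0,0],"hand":0.8}

```text
time_s: 18.85
eef_pos: [548.6, 285.8, 232.5]
ee_rot: [0.001, 0.161, 0.987, 0.0]
force: [1.1, -0.3, -0.6]
grip_width: 0.903
grip_force: 0.0
```

Run:
```python
from h import *
go([548.5,285.5,220],0)
s=ctrl.capture('scene');w=ctrl.capture('wrist')
cv2.imwrite('pics/w7.png',np.hstack([cv2.resize(s[130:280,190:440],(500,300),interpolation=2),cv2.resize(w,(300,300))])[:,:,::-1])
```

```text
t 18.9 pos [548.6 285.8 232.5] grip 0.903 joints [ 0.29  0.52  1.19 -0.    1.43 -0.96]
off units now [ 0.001 -0.003  0.104] goal-axes [ 0.    -0.003  0.104] dr [0.001 0.004 0.   ]
```

View pics/w7.png

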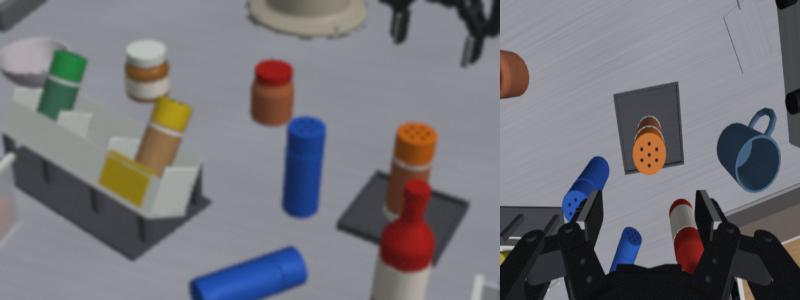

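The picture shows orange upright in the middle of the tray (413,170 left, 650,150 right). Yellow is down in the tagged bay (160,140), parallel to green, and nothing is touching the robot.

```bash
python3 -c "
from rig import ctrl
print(ctrl.finish_job())"
```

```text
the job is handed in; nothing more can be done
None
```

I handed the job in at about 19 s of the 66 s limit, with the yellow shaker fully down in the yellow-tagged bay and the orange shaker upright in the drip tray; `finish_job()` returned no verdict, and the last pictures show nothing else moved.

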